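# Clear the hotplate and put the scraper away

### The arm

A 6-joint arm with a two-finger parallel gripper is mounted at the origin on the work surface. World frame = base frame: x ahead of the robot, y to its left, z up, the work surface at z = 0. Lengths are in mm, angles in rad, forces in N, time in s.
With the tool pointing down it reaches from about 425 to 950 mm from the base axis. Payload 3.5 kg.
Tool frame: the origin (TCP) lies midway between the tips of the shut fingers; the grasp point (between the pads) lies 19 mm behind it; z points along the fingers, y is the line along which they close (so a half turn about z gives the same grasp; the last joint's range is limited). The gripper opens to 85 mm and grips with 20 to 120 N. Pads are 22 mm wide; open, the fingers measure 114 mm over their backs; the gripper's body (76 mm by 85 mm) begins 54 mm behind the grasp point. The pads swing forward as they close: fully open they stand 13 mm farther back than shut.
Start: joints at [1.13, 0.286, 1.577, -0, 1.279, -0.15], TCP at [193.498, 646.656, 231.325] pointing down, gripper open.
Joint ranges: [-2.77, 2.77], [-0.9, 2.22], [0.21, 2.48], [-1.53, 4.67], [0.24, 2.81], [-2.84, 2.84]. Speed limits (rad/s): [2.79, 2.79, 3.14, 3.14, 3.14, 3.14].

### API

Orientations are given as a unit quaternion [x, y, z, w].
In Python, from station import telemetry, viewer, robot gives the robot as it stands.
- The arm moves only by the tool jog_arm, never from a script. Its argument "motion" is a list of rows, each a list of 5 numbers: the shift along the tool's x, y, z in mm, then the turn about the tool's z in degrees, then the closure, from 0 (fully open) to 1 (shut). In form: [[tx, ty, tz, roll, hand], ...]. A call has 1 to 8 rows; each row is the pose to reach, as a shift and turn from the pose commanded when the call began, along the tool's axes at that moment; what a row does not reach only later rows make up. A row lasts 1/12 s, in which the tool goes at most 41.7 mm and 7.16 degrees, less where a joint would pass 70% of its speed; a pose out of reach is approached as far as the arm can. A call with a gripper value outside its range is refused whole. The fingers move at their own pace and stop on an object; "grip_force" is the grip in N (left out, the last holds). Time passes only in rows, so rows that repeat a pose let the fingers close. It gives the time, the measured TCP pose, the force, the opening and the grip force at its end, in the units of the state.
- telemetry.get_state(): the state, without advancing time (a new reading comes with each control period).
- viewer.camera(name): name is "scene" or "top"; returns (picture, depth): 400x640x3 uint8, red, green, blue; 400x640 float32, mm along the optical axis (not along the pixel's ray), 0 where there is no reading.
- viewer.get_calibration(name): a dict with "K" (3x3 intrinsics, pixels), "dist_coeffs" ([k1, k2, p1, p2, k3] as OpenCV has them; the pictures are not rectified), "R" (3x3) and "t" (3): a world point X has camera coordinates R X + t. Camera axes: x right, y down, z forward; pixel columns grow to the right and rows downward; lengths in mm; the calibration is good to about 2 mm. A picture is of the moment at which its call begins. get_calibration takes no time and is no camera call.
- robot.finish_job(): hands the job in; it is judged then, once.
The state is a dict: "clock": time; "q": joint angles; "qd": joint speeds; "joint_torque": joint torques, N m; "eef_pos": TCP position; "orientation": TCP orientation; "ft_force": force on the tool from outside, world axes, zero at the start; "moment": the same for the moment, N m; "gripper_width": finger opening in mm; "grasp_force": force on a finger pad.
Only numpy, scipy, OpenCV 4.12 (cv2) and the standard library are available. Lean on these libraries where they do the work, as an engineer would, in place of code of your own. Each camera call takes 0.05 s, during which the arm holds its last target. There are 200 camera calls.

### The job

Marble chips have been spilled on the cold hotplate: take the scraper block and wipe all four off the plate into the steel tray at its side, without touching them with the gripper. Then slide the scraper, blade down, fully home into its close-fitting holder and let go. Leave the amber jar that stands among these things where it is.

Things in the scene. Friction and masses are not known exactly. Their poses are not given: they have to be found in the camera images.
- scraper: Scraper block, loose, standing upright on the bench on its blade edge: a white plastic blade 100 mm wide (its x), 22 mm thick (its y), 70 mm tall, with a pale wooden handle block above it, 70 mm wide (x), 26 mm thick (y), 45 mm tall; 115 mm tall in all, about 0.18 kg. Origin: centre of the underside (the blade's wiping edge); z up. Grip the handle across its 26 mm thickness, 70 to 115 mm above the origin. The same either way round.
- holder: The scraper's holder, fixed to the bench, where it stands varies: a grey plastic sleeve 130 mm (x) by 50 mm (y), 61 mm tall, on a foot plate 145 x 80 x 6 mm, with one rectangular slot open at the top. A flared lip round the mouth rises to 70 mm and guides the blade in. The slot is 103 mm (x) by 25 mm (y), 55 mm deep, so the blade fits with 1.5 mm to spare on each side. Origin: centre of the underside; z up.
- slot_floor (a point): Centre of the floor of the holder's slot, 6 mm above the bench. With the scraper home its blade edge stands on this floor and the handle begins 6 mm above the lip.
- hotplate: Laboratory stirring hotplate, fixed, switched off and cold: blue body with a square bare dull-grey metal top plate 176 x 176 mm, its flat rimless upper face 100 mm above the bench. Two white knobs on the front (-x) side. Origin: on the bench under the plate's centre; z up; x and y run along the plate's edges.
- plate_center (a point): Centre of the hotplate's upper face, 100 mm above the bench.
- tray: Open steel tray, fixed, 240 mm (x) by 150 mm (y), walls 50 mm tall and 4 mm thick, set snugly against the hotplate's -y side with its near wall under the overhang of the top plate, so that what is pushed over the plate's -y edge falls in; same yaw as the hotplate. Origin: centre of the underside; z up. From above it is the empty steel tray beside the hotplate.
- jar: Amber glass jar with a black cap, 60 mm in diameter, 85 mm tall, loose, standing near the scraper and the holder. To be left alone. Origin: centre of the underside.
- chip0: Loose marble chip (white stone lump), about 22 x 17 x 15 mm, 15 g, one of four lying on the hotplate's top plate within 40 mm of its centre along the plate's x and 65 mm along y. Origin: centre of the underside.
- chip1: Loose marble chip (white stone lump), about 20 x 18 x 17 mm, 15 g, one of four lying on the hotplate's top plate within 40 mm of its centre along the plate's x and 65 mm along y. Origin: centre of the underside.
- chip2: Loose marble chip (white stone lump), about 23 x 16 x 14 mm, 15 g, one of four lying on the hotplate's top plate within 40 mm of its centre along the plate's x and 65 mm along y. Origin: centre of the underside.
- chip3: Loose marble chip (white stone lump), about 19 x 18 x 18 mm, 15 g, one of four lying on the hotplate's top plate within 40 mm of its centre along the plate's x and 65 mm along y. Origin: centre of the underside.

How it is judged:
By the outcome, as a careful person would: the job done as asked, in the order asked, and still so for the second after the job is handed in, with the robot touching nothing.
It also fails if it takes over 51 s, if anything falls off the work surface, if the arm or the gripper's body presses on something with over 40 N, if the wrist force passes 120 N, or if a joint passes its speed limit or range.

## Working session

There is one attempt and no reset: what is moved stays moved. The work goes in short steps, Python scripts to look and compute and a tool call to move; the robot and the scene stay as the last step left them, time stands still between calls to the robot, and variables do not carry over. Pictures are saved under pics/ and viewed, at most 10 in all, crops included, and the job is handed in when it is done.

Besides the shell and the picture viewer there is one more tool, called after "Emit:" by a JSON object that holds its "name" and its "arguments", one argument or row to a line. jog_arm: Moves the arm, as the interface text tells. Its arguments: {"type":"object","properties":{"motion":{"type":"array"},"grip_force":{"type":"number"}},"required":["motion"]}

```bash
mkdir -p pics; ls; cat > h.py <<'E'
import numpy as np, cv2
from station import telemetry, viewer, robot
def snap(n,f=None):
    p,d=viewer.camera(n)
    if f: cv2.imwrite('pics/'+f,p[:,:,::-1]); np.savez('pics/'+f+'.npz',p=p,d=d)
    return p,d
def cloud(n,d):
    c=viewer.get_calibration(n);K=np.array(c['K']);h,w=d.shape
    uv=np.stack(np.meshgrid(np.arange(w),np.arange(h)),-1).reshape(-1,1,2).astype(float)
    r=cv2.undistortPoints(uv,K,np.array(c['dist_coeffs'])).reshape(h,w,2)
    X=np.concatenate([r,np.ones((h,w,1))],-1)*d[...,None]
    return (X-np.array(c['t']))@np.array(c['R'])   # R^T (X-t)
E
python3 - <<'E'
from h import *
for n in('top','scene'):
    snap(n,n+'0.png'); c=viewer.get_calibration(n); print(c)
print(telemetry.get_state())
E
```

```text
pics
{'K': array([[434.65366348,   0.        , 319.86605304],
       [  0.        , 434.65366348, 198.39738388],
       [  0.        ,   0.        ,   1.        ]]), 'dist_coeffs': array([-0.04231901,  0.        ,  0.        ,  0.        ,  0.        ]), 'R': array([[ 2.99103436e-02, -9.99552299e-01, -7.56321088e-04],
       [-9.96002995e-01, -2.97404069e-02, -8.42231665e-02],
       [ 8.41629664e-02,  3.27244192e-03, -9.96446630e-01]]), 't': array([   7.93250582,  577.41660602, 1092.44757313])}
{'K': array([[363.67929296,   0.        , 320.33234234],
       [  0.        , 363.67929296, 206.28099893],
       [  0.        ,   0.        ,   1.        ]]), 'dist_coeffs': array([-0.01043881,  0.        ,  0.        ,  0.        ,  0.        ]), 'R': array([[ 0.57091611,  0.82083639, -0.01680525],
       [ 0.67554169, -0.48129508, -0.55856823],
       [-0.46658142,  0.30754295, -0.82928832]]), 't': array([-339.80644305, -329.79506986, 1107.14220525])}
{'clock': 0.1, 'q': array([ 1.12998710e+00,  2.87124905e-01,  1.57802638e+00,  2.80107527e-05,
        1.27859654e+00, -1.49988781e-01]), 'qd': array([ 0.00095813, -0.00106049, -0.00152027,  0.00096927,  0.00295056,
        0.00067411]), 'joint_torque': array([ 6.82988848e-04, -4.07294798e+01, -2.93699938e+01, -1.33121198e-04,
        3.44127395e-03,  8.67503530e-06]), 'eef_pos': array([193.25174907, 646.1291146 , 230.05588942]), 'orientation': array([ 1.44902257e-01,  9.89445387e-01, -1.02700631e-03, -3.26534582e-04]), 'ft_force': array([ 0.16727244,  0.38101785, -0.04549973]), 'moment': array([-0.01228468, -0.00725997,  0.02494544]), 'grasp_force': 0.0, 'gripper_width': 85.14954699687497}
```

View pics/top0.png

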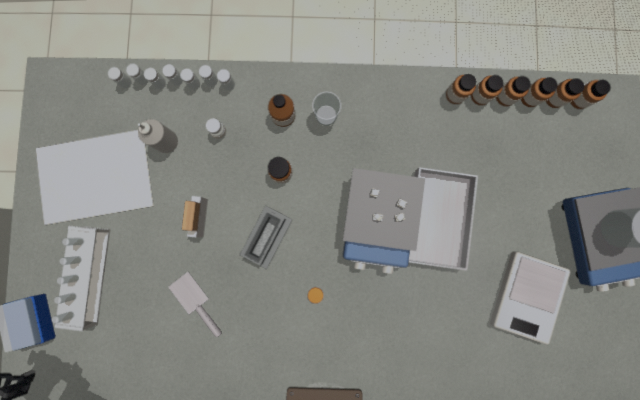

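View pics/scene0.png

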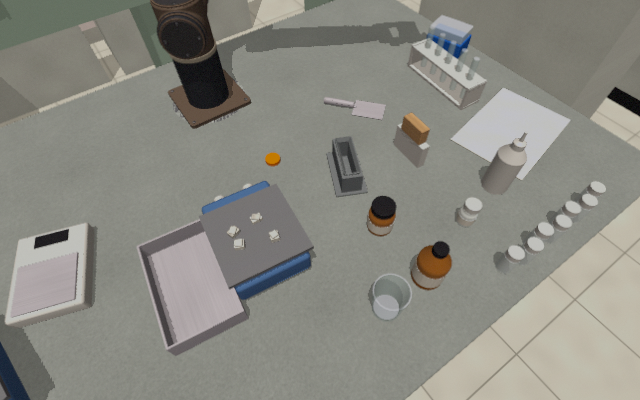

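The top view shows the scraper at (192,216), the holder at (266,238), the jar at (279,168), the plate at (385,212) with four chips at (375,193), (401,203), (378,217) and (400,217), and the tray at (445,218). The scene view agrees. Next I measure their poses from the depth.

```bash
cat > m.py <<'E'
from h import *
d=np.load('pics/top0.png.npz');P=cloud('top',d['d'])
def rect(name,roi,zlo,zhi,f=None):
    u0,u1,v0,v1=roi;Q=P[v0:v1,u0:u1].reshape(-1,3)
    m=(Q[:,2]>zlo)&(Q[:,2]<zhi);Q=Q[m].astype(np.float32)
    (c,s,a)=cv2.minAreaRect(Q[:,:2]);print(name,len(Q),np.round(c,1),np.round(s,1),round(a,1),'zmed',np.median(Q[:,2]).round(1))
    return Q
rect('handle',(175,210,190,245),108,122)
rect('blade',(175,210,190,245),55,122)
rect('holderlip',(235,300,200,275),62,78)
rect('sleeve',(235,300,200,275),50,78)
rect('foot',(235,300,200,275),3.5,78)
rect('plate',(335,430,160,275),94,104)
rect('chips',(350,420,175,245),107,125)
rect('jar',(260,300,150,190),78,95)
rect('tray',(405,485,160,280),42,60)
m=((P[...,2]>106)&(P[...,2]<125)).astype(np.uint8);m[:175]=0;m[245:]=0;m[:,:350]=0;m[:,420:]=0
n,l,st,ce=cv2.connectedComponentsWithStats(m)
for i in range(1,n):
    if st[i,4]>4: print('chip',st[i,4],P[l==i].mean(0).round(1))
E
python3 m.py
```

```text
Traceback (most recent call last):
  File "m.py", line 8, in <module>
    rect('handle',(175,210,190,245),108,122)
    ~~~~^^^^^^^^^^^^^^^^^^^^^^^^^^^^^^^^^^^^
  File "m.py", line 6, in rect
    (c,s,a)=cv2.minAreaRect(Q[:,:2]);print(name,len(Q),np.round(c,1),np.round(s,1),round(a,1),'zmed',np.median(Q[:,2]).round(1))
            ~~~~~~~~~~~~~~~^^^^^^^^^
cv2.error: OpenCV(4.12.0) /io/opencv/modules/imgproc/src/convhull.cpp:143: error: (-215:Assertion failed) total >= 0 && (depth == CV_32F || depth == CV_32S) in function 'convexHull'
```

```bash
sed -i 's/cv2.minAreaRect(Q\[:,:2\])/cv2.minAreaRect(np.ascontiguousarray(Q[:,:2]))/; s/    (c,s,a)/    if len(Q)<5: print(name,"empty");return\n    (c,s,a)/' m.py
python3 m.py; python3 -c "
from m import *
for v,u in((216,192),(300,400),(180,420),(238,266),(212,390),(216,189)):print(v,u,P[v,u],d['d'][v,u])" | tail -6
```

```text
handle 342 [519.6 334.6] [28.  70.5] 84.1 zmed 115.7
blade 622 [519.6 333.9] [28.2 99.7] 86.0 zmed 112.2
holderlip 453 [474.3 163.7] [ 49.8 129.9] 64.5 zmed 66.8
sleeve 683 [474.3 164. ] [ 50.5 130.1] 64.5 zmed 64.2
foot 2029 [474.3 160.2] [191.8 167.7] 1.9 zmed 8.6
plate 4946 [ 550.  -128.9] [177.4 176.6] 83.6 zmed 100.6
chips 268 [ 556.9 -147.2] [110.9  75.2] 86.1 zmed 114.3
jar 367 [645.7 130.9] [50.1 51.6] 0.9 zmed 85.9
tray 478 [ 534.3 -285.3] [151.9 241.7] 84.1 zmed 49.9
chip 61 [ 587.1 -102.5  116.4]
chip 70 [ 563.3 -167.4  114.8]
chip 72 [ 529.6 -111.5  112.2]
chip 70 [ 531.  -163.5  113.7]
216 192 [518.43108573 324.38544514 118.59366746] 1018.96954
300 400 [ 321.75011101 -189.65793716   -0.33738021] 1119.2426
180 420 [ 622.03114508 -214.55673009  101.12130728] 1043.3354
238 266 [471.25713089 161.47046383   9.14327548] 1123.5276
212 390 [ 543.00360031 -143.89922749   98.45075894] 1039.5765
216 189 [518.30633361 332.3337962  115.84581325] 1021.72314
```

```bash
cat >> h.py <<'E'
def go(x,y,z,ya,s=None):
    "tool-frame shift and roll from measured pose to TCP x,y,z with tool y at world angle ya (deg)"
    s=s or telemetry.get_state();from scipy.spatial.transform import Rotation as Ro
    R=Ro.from_quat(s['orientation']).as_matrix()
    yaw=np.degrees(np.arctan2(R[1,1],R[0,1]))
    return (R.T@(np.array([x,y,z])-s['eef_pos'])).round(1), 'roll',round(yaw-ya,2),'at',s['eef_pos'].round(1),round(yaw,2),'t',round(s['clock'],2),'F',s['ft_force'].round(1),s['gripper_width'].round(1)
E
cat > n.py <<'E'
from m import *
def pca(n,Q):
    if len(Q)<5: return
    q=Q[:,:2];w,v=np.linalg.eigh(np.cov(q.T));print(n,'long axis',np.degrees(np.arctan2(v[1,1],v[0,1])).round(1),'mean',q.mean(0).round(1))
pca('handle',rect('handle',(175,210,190,245),108,122)); pca('lip',rect('lip',(235,300,200,275),62,78))
E
python3 n.py|tail -4; python3 -c "
from h import *
print(go(519.6,334.3,200,85))"
```

```text
handle 342 [519.6 334.6] [28.  70.5] 84.1 zmed 115.7
handle long axis 175.4 mean [519.7 333.2]
lip 453 [474.3 163.7] [ 49.8 129.9] 64.5 zmed 66.8
lip long axis 155.2 mean [475.1 163.5]Traceback (most recent call last):
  File "<string>", line 3, in <module>
    print(go(519.6,334.3,200,85))
          ~~^^^^^^^^^^^^^^^^^^^^
  File "h.py", line 18, in go
    return (R.T@(np.array([x,y,z])-s['eef_pos'])).round(1), 'roll',round(yaw-ya,2),'at',s['eef_pos'].round(1),round(yaw,2),'t',round(s['clock'],2),'F',s['ft_force'].round(1),s['gripper_width'].round(1)
                                                                                                                                                                              ^^^^^^^^^^^^^^^^^^^^^^^^
AttributeError: 'float' object has no attribute 'round'
```

```bash
sed -i "s/s\['gripper_width'\].round(1)/round(s['gripper_width'],1)/" h.py; python3 -c "
from h import *
print(go(519.6,334.0,190,85))"
```

```text
(array([-402.2, -205.4,   40.4]), 'roll', np.float64(-11.66), 'at', array([193.3, 646.1, 230.1]), np.float64(73.34), 't', 0.1, 'F', array([ 0.2,  0.4, -0. ]), 85.1)
```

Emit:
{"name": "jog_arm", "arguments": {
  "motion": [
    [-14,-7,0,0,0],
    [-40,-20,3,-1,0],
    [-75,-38,6,-2,0],
    [-110,-56,10,-4,0],
    [-145,-74,14,-5,0],
    [-180,-92,18,-6,0],
    [-215,-110,21,-7,0],
    [-250,-128,25,-8,0]
  ]
}}

```text
clock: 0.77
eef_pos: [397.6, 449.9, 206.1]
orientation: [0.075, 0.997, -0.0, 0.0]
ft_force: [0.8, 0.5, 0.4]
gripper_width: 85.6
grasp_force: 0.0
```

```bash
python3 -c "
from h import *
print(go(519.6,334.0,190,85))"
```

```text
(array([-138. ,  -96.3,   16.1]), 'roll', np.float64(-3.62), 'at', array([397.6, 449.9, 206.1]), np.float64(81.38), 't', 0.77, 'F', array([0.8, 0.5, 0.4]), 85.6)
```

Emit:
{"name": "jog_arm", "arguments": {
  "motion": [
    [-30,-21,3,-1,0],
    [-58,-40,6,-2,0],
    [-86,-60,10,-3,0],
    [-112,-78,13,-3.6,0],
    [-130,-91,16,-3.6,0],
    [-138,-96,16,-3.6,0],
    [-138,-96,16,-3.6,0]
  ]
}}

```text
clock: 1.35
eef_pos: [519.5, 334.5, 189.9]
orientation: [0.046, 0.999, -0.0, -0.0]
ft_force: [-0.8, 1.1, -0.0]
gripper_width: 85.7
grasp_force: 0.0
```

```bash
python3 -c "
from h import *
print(go(519.6,334.0,80,85))
snap('scene','s1.png')"
```

```text
(array([ -0.2,  -0.5, 109.9]), 'roll', np.float64(-0.26), 'at', array([519.5, 334.5, 189.9]), np.float64(84.74), 't', 1.35, 'F', array([-0.8,  1.1, -0. ]), 85.7)
```

View pics/s1.png

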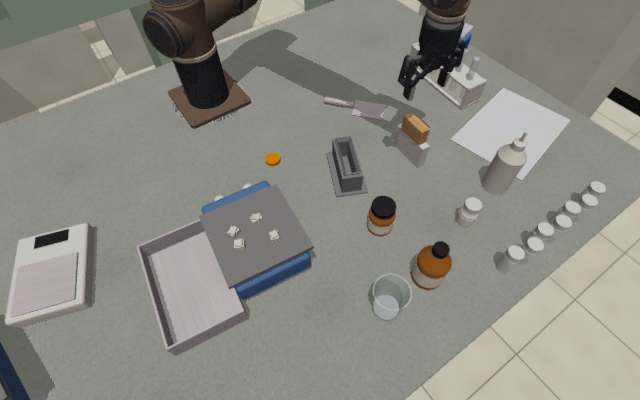

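The open fingers at (410,92) and (443,80) straddle the line above the scraper handle at (415,128), and this matches the TCP projection. I'll descend and grip.

Emit:
{"name": "jog_arm", "arguments": {
  "motion": [
    [0,0,20,0,0],
    [0,0,45,0,0],
    [0,0,70,0,0],
    [0,0,90,0,0],
    [0,0,102,0,0],
    [0,0,109,0,0],
    [0,0,111,0,0],
    [0,0,111,0,0]
  ]
}}

```text
clock: 2.07
eef_pos: [518.2, 337.3, 79.8]
orientation: [0.044, 0.999, 0.0, 0.0]
ft_force: [0.5, 1.1, 0.4]
gripper_width: 85.6
grasp_force: 0.0
```

Emit:
{"name": "jog_arm", "arguments": {
  "motion": [
    [0,0,0,0,0.3],
    [0,0,0,0,0.5],
    [0,0,0,0,0.7],
    [0,0,0,0,0.8],
    [0,0,0,0,1],
    [0,0,0,0,1],
    [0,0,0,0,1],
    [0,0,0,0,1]
  ],
  "grip_force": 60
}}

```text
clock: 2.73
eef_pos: [518.8, 336.7, 80.1]
orientation: [0.044, 0.999, 0.0, 0.001]
ft_force: [-0.8, -0.8, 3.5]
gripper_width: 25.3
grasp_force: 59.4
```

Emit:
{"name": "jog_arm", "arguments": {
  "motion": [
    [0,0,-10,0,1],
    [0,0,-35,0,1],
    [0,0,-65,0,1],
    [0,0,-95,0,1],
    [0,0,-125,0,1],
    [0,0,-145,0,1],
    [0,0,-150,0,1]
  ]
}}

```text
clock: 3.32
eef_pos: [519.8, 337.6, 234.4]
orientation: [0.044, 0.999, 0.002, 0.003]
ft_force: [1.3, 0.7, -1.2]
gripper_width: 25.3
grasp_force: 58.8
```

```bash
python3 -c "
from h import *
print(go(563,-63,230,84)); s=telemetry.get_state(); print(s['grasp_force'])"
```

```text
(array([ -78.3, -395.3,    3.3]), 'roll', np.float64(0.94), 'at', array([519.8, 337.6, 234.4]), np.float64(84.94), 't', 3.32, 'F', array([ 1.3,  0.7, -1.2]), 25.3)
58.844645619392395
```

Emit:
{"name": "jog_arm", "arguments": {
  "motion": [
    [-3,-14,0,0,1],
    [-9,-45,0,0,1],
    [-16,-80,0,0,1],
    [-23,-115,0,0,1],
    [-30,-150,0,0,1],
    [-37,-185,0,0,1],
    [-44,-220,0,0,1],
    [-50,-250,0,1,1]
  ]
}}

```text
clock: 3.98
eef_pos: [544.3, 80.5, 226.3]
orientation: [0.053, 0.999, -0.0, -0.003]
ft_force: [0.0, -0.3, -2.1]
gripper_width: 25.6
grasp_force: 58.9
```

Emit:
{"name": "jog_arm", "arguments": {
  "motion": [
    [-7,-35,0,0,1],
    [-13,-67,0,0,1],
    [-19,-95,0,0,1],
    [-24,-120,0,0,1],
    [-27,-137,0,0,1],
    [-29,-145,0,0,1],
    [-29,-145,0,0,1],
    [-29,-145,0,0,1]
  ]
}}

```text
clock: 4.65
eef_pos: [558.6, -63.8, 227.6]
orientation: [0.053, 0.999, 0.001, -0.001]
ft_force: [-0.4, -0.1, -2.5]
gripper_width: 25.4
grasp_force: 58.9
```

```bash
python3 -c "
from h import *
for i in range(2):
  print(go(563,-63,182,84)); snap('top','t2.png')
snap('scene','s2.png')
d=np.load('pics/t2.png.npz')
cv2.imwrite('pics/c2.png',cv2.resize(np.hstack([d['p'][140:290,320:490],np.load('pics/s2.png.npz')['p'][130:280,170:340]])[:,:,::-1],None,fx=2.3,fy=2.3))"
```

```text
(array([-4.4,  1.2, 45.6]), 'roll', np.float64(-0.11), 'at', array([558.6, -63.8, 227.6]), np.float64(83.89), 't', 4.65, 'F', array([-0.4, -0.1, -2.5]), 25.4)
(array([-4.2,  0.6, 46.1]), 'roll', np.float64(-0.05), 'at', array([558.8, -63.2, 228.1]), np.float64(83.95), 't', 4.7, 'F', array([ 0.1,  0.7, -1. ]), 25.1)
```

View pics/c2.png

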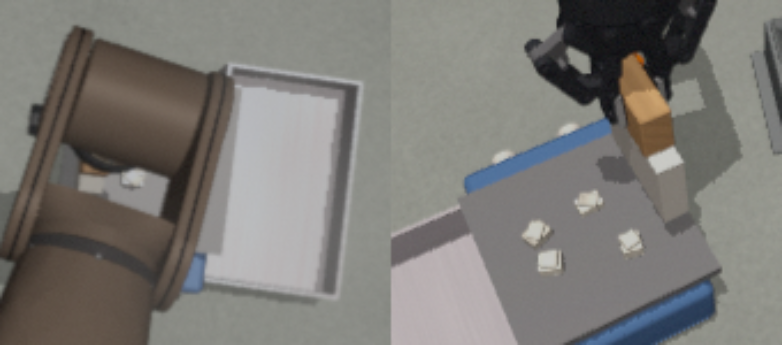

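The crop shows the scraper held level over the far (+y) part of the plate, with all four chips on its tray side. I'll measure the blade's place relative to the TCP.

```bash
cat > b.py <<'E'
from h import *
import sys
# blade/handle points in scene view near the TCP, in the tool-aligned frame
def blade(f):
    d=np.load('pics/'+f+'.npz');P=cloud('scene',d['d']).reshape(-1,3);C=d['p'].reshape(-1,3).astype(int)
    s=telemetry.get_state();e=s['eef_pos'];a=np.radians(np.degrees(2*np.arctan2(s['orientation'][1],s['orientation'][0]))-90)
    yv=np.array([np.cos(a),np.sin(a)]);xv=np.array([yv[1],-yv[0]])
    L=np.c_[(P[:,:2]-e[:2])@xv,(P[:,:2]-e[:2])@yv,P[:,2]-e[2]]
    m=(abs(L[:,0])<70)&(abs(L[:,1])<30)&(L[:,2]>-95)&(L[:,2]<38)&(C.min(1)>75)
    w=m&(C[:,0]-C[:,2]<40)&(L[:,2]<-12); h=m&(C[:,0]-C[:,2]>=40)
    for n,k in(('blade',w),('handle',h)): print(n,k.sum(),'pct 1,50,99 x,y,z',np.percentile(L[k],[1,50,99],axis=0).round(1).T.tolist())
blade(sys.argv[1])
E
python3 b.py s2.png
```

```text
blade 529 pct 1,50,99 x,y,z [[-42.0, 47.2, 53.2], [-12.1, -10.3, 11.1], [-80.0, -47.5, -12.4]]
handle 248 pct 1,50,99 x,y,z [[-20.7, 20.7, 37.0], [-11.4, 2.6, 12.7], [31.8, 33.9, 35.7]]
```

Emit:
{"name": "jog_arm", "arguments": {
  "motion": [
    [-4,1,8,0,1],
    [-4,1,20,0,1],
    [-4,1,30,0,1],
    [-4,1,38,0,1],
    [-4,1,42,0,1],
    [-4,1,43,0,1],
    [-4,1,43,0,1],
    [-4,1,43,0,1]
  ]
}}

```text
clock: 5.47
eef_pos: [563.9, -63.6, 186.7]
orientation: [0.053, 0.999, -0.0, 0.0]
ft_force: [0.2, -0.4, -2.5]
gripper_width: 25.3
grasp_force: 59.0
```

```bash
python3 -c "
from h import *
for i in range(3):
  print(go(563,-63,181.5,84)); snap('scene','s3.png')
"; python3 b.py s3.png
```

```text
(array([1. , 0.5, 5.2]), 'roll', np.float64(-0.07), 'at', array([563.9, -63.6, 186.7]), np.float64(83.93), 't', 5.47, 'F', array([ 0.2, -0.4, -2.5]), 25.3)
(array([1.1, 0.5, 5.5]), 'roll', np.float64(-0.07), 'at', array([564. , -63.6, 187. ]), np.float64(83.93), 't', 5.52, 'F', array([ 0.4, -0.6, -1.9]), 25.5)
(array([1.2, 0.5, 5.6]), 'roll', np.float64(-0.07), 'at', array([564.1, -63.6, 187.1]), np.float64(83.93), 't', 5.57, 'F', array([ 0., -1., -2.]), 25.1)
blade 1194 pct 1,50,99 x,y,z [[-66.9, 36.1, 69.1], [-29.5, -11.3, 20.1], [-89.9, -86.9, -13.3]]
handle 231 pct 1,50,99 x,y,z [[-17.6, 21.2, 36.8], [-11.2, 2.5, 13.5], [31.4, 34.2, 36.2]]
```

Emit:
{"name": "jog_arm", "arguments": {
  "motion": [
    [0,0,2,0,1],
    [0,0,4,0,1],
    [0,0,4.5,0,1],
    [0,0,5,0,1],
    [0,0,5,0,1],
    [0,0,5,0,1]
  ]
}}

```text
clock: 6.12
eef_pos: [563.6, -63.5, 181.3]
orientation: [0.053, 0.999, -0.0, -0.0]
ft_force: [-0.1, 0.6, -2.1]
gripper_width: 25.3
grasp_force: 59.0
```

Emit:
{"name": "jog_arm", "arguments": {
  "motion": [
    [0,-6,0,0,1],
    [0,-16,0,0,1],
    [0,-27,0,0,1],
    [0,-38,0,0,1],
    [0,-49,0,0,1],
    [0,-60,0,0,1],
    [0,-70,0,0,1],
    [0,-80,0,0,1]
  ]
}}

```text
clock: 6.78
eef_pos: [555.0, -144.4, 181.3]
orientation: [0.053, 0.999, 0.0, -0.0]
ft_force: [0.2, -0.6, -2.1]
gripper_width: 25.5
grasp_force: 59.0
```

```bash
python3 -c "
from h import *
print(go(546.5,-221,181.3,84)); p,d=snap('scene','s4.png')
cv2.imwrite('pics/c4.png',cv2.resize(p[130:350,120:340,::-1],None,fx=2.5,fy=2.5))"
```

```text
(array([  0.3, -77.1,   0. ]), 'roll', np.float64(-0.1), 'at', array([ 555. , -144.4,  181.3]), np.float64(83.9), 't', 6.78, 'F', array([ 0.2, -0.6, -2.1]), 25.5)
```

View pics/c4.png

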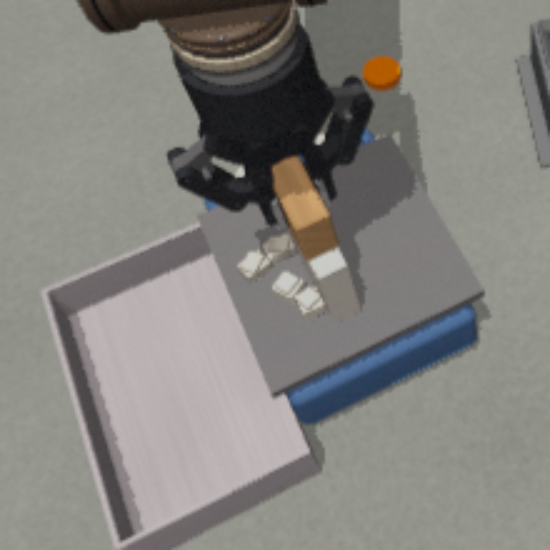

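All four chips are gathered in front of the blade, in crop pixels (255,262), (280,245), (288,284) and (308,300), well inside its ends. I'll carry on over the edge.

Emit:
{"name": "jog_arm", "arguments": {
  "motion": [
    [0,-8,0,0,1],
    [0,-18,0,0,1],
    [0,-29,0,0,1],
    [0,-40,0,0,1],
    [0,-51,0,0,1],
    [0,-62,0,0,1],
    [0,-72,0,0,1],
    [0,-79,0,0,1]
  ]
}}

```text
clock: 7.5
eef_pos: [546.7, -223.1, 181.4]
orientation: [0.053, 0.999, -0.0, 0.0]
ft_force: [1.3, -0.5, -1.4]
gripper_width: 25.5
grasp_force: 58.9
```

Emit:
{"name": "jog_arm", "arguments": {
  "motion": [
    [0,-4,0,0,1],
    [0,-4,0,0,1],
    [0,-4,0,0,1],
    [0,-4,-15,0,1],
    [0,-4,-35,0,1],
    [0,-4,-45,0,1],
    [0,-4,-45,0,1]
  ]
}}

```text
clock: 8.08
eef_pos: [548.1, -226.0, 229.9]
orientation: [0.052, 0.999, -0.002, 0.003]
ft_force: [0.4, -0.6, -1.3]
gripper_width: 25.8
grasp_force: 59.0
```

```bash
python3 -c "
from h import *
print(go(474.3,163.7,231,64.7)); p,d=snap('scene','s5.png')
cv2.imwrite('pics/c5.png',cv2.resize(p[130:350,120:340,::-1],None,fx=2.5,fy=2.5))"
```

```text
(array([114.2, 379.8,  -2.8]), 'roll', np.float64(19.29), 'at', array([ 548.1, -226. ,  229.9]), np.float64(83.99), 't', 8.08, 'F', array([ 0.4, -0.6, -1.3]), 25.8)
```

View pics/c5.png

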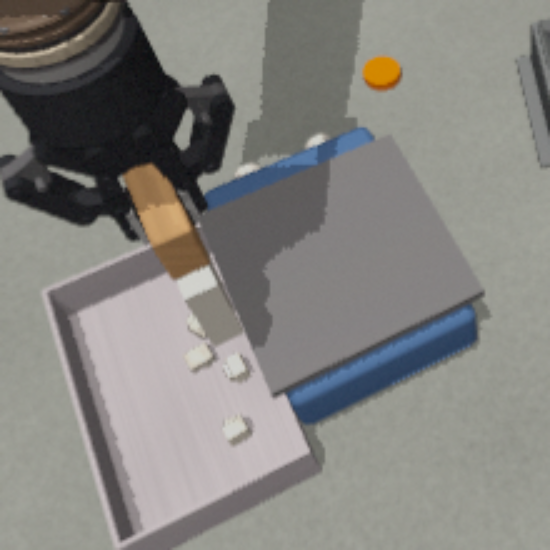

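The plate is bare and all four chips lie in the tray, in crop pixels (197,325), (200,356), (235,367) and (235,430). Next I take the scraper to the holder.

Emit:
{"name": "jog_arm", "arguments": {
  "motion": [
    [4,13,0,0,1],
    [13,43,0,1,1],
    [23,77,0,3,1],
    [33,111,0,6,1],
    [43,145,0,9,1],
    [54,180,0,12,1],
    [64,214,0,15,1],
    [74,247,0,18,1]
  ]
}}

```text
clock: 8.8
eef_pos: [496.8, 30.5, 224.6]
orientation: [0.21, 0.978, 0.0, -0.001]
ft_force: [0.2, -0.1, -2.6]
gripper_width: 25.1
grasp_force: 59.2
```

```bash
python3 -c "
from h import *
print(go(474.3,163.7,200,64.7))"
```

```text
(array([ 75.1, 112.3,  24.8]), 'roll', np.float64(1.11), 'at', array([496.8,  30.5, 224.6]), np.float64(65.81), 't', 8.8, 'F', array([ 0.2, -0.1, -2.6]), 25.1)
```

Emit:
{"name": "jog_arm", "arguments": {
  "motion": [
    [19,28,4,0.5,1],
    [38,57,8,1,1],
    [54,81,14,1,1],
    [66,99,20,1,1],
    [73,109,24,1,1],
    [75,112,25,1,1],
    [75,112,25,1,1],
    [75,112,25,1,1]
  ]
}}

```text
clock: 9.47
eef_pos: [476.0, 160.2, 201.1]
orientation: [0.217, 0.976, -0.0, -0.0]
ft_force: [-0.4, 0.5, -1.1]
gripper_width: 25.2
grasp_force: 59.1
```

```bash
python3 - <<'E'
from h import *
for i in range(2): snap('scene','s6.png'); print(go(474.3,163.7,180,64.7))
p=np.load('pics/s6.png.npz')['p']
cv2.imwrite('pics/c6.png',cv2.resize(p[80:220,290:430,::-1],None,fx=4,fy=4))
E
python3 b.py s6.png
python3 - <<'E'
from h import *
# holder lip and foot in scene view from first picture
for f,roi in(('scene0.png',(130,200,320,372)),):
    d=np.load('pics/'+f+'.npz');P=cloud('scene',d['d']);Q=P[roi[0]:roi[1],roi[2]:roi[3]].reshape(-1,3)
    for lo,hi in((66,76),(55,76)):
        q=np.ascontiguousarray(Q[(Q[:,2]>lo)&(Q[:,2]<hi)][:,:2].astype(np.float32));print(lo,len(q),cv2.minAreaRect(q))
E
```

```text
(array([ 3.5,  2.6, 21.4]), 'roll', np.float64(0.18), 'at', array([476.4, 159.9, 201.4]), np.float64(64.88), 't', 9.52, 'F', array([ 0.1, -0.1, -1.1]), 25.3)
(array([ 3.8,  2.6, 21.6]), 'roll', np.float64(0.15), 'at', array([476.6, 159.7, 201.6]), np.float64(64.85), 't', 9.57, 'F', array([-0.3, -0.8, -2. ]), 25.2)
blade 453 pct 1,50,99 x,y,z [[-41.3, 50.1, 53.8], [-11.6, -9.4, 11.4], [-80.3, -46.4, -12.8]]
handle 141 pct 1,50,99 x,y,z [[-30.5, 22.2, 38.1], [-10.7, 2.5, 12.7], [31.1, 34.2, 36.1]]
66 163 ((475.94366455078125, 163.52346801757812), (41.823150634765625, 120.30805969238281), 64.53028869628906)
55 585 ((476.8289489746094, 162.9272918701172), (50.45383071899414, 130.57012939453125), 64.25650787353516)
```

View pics/c6.png

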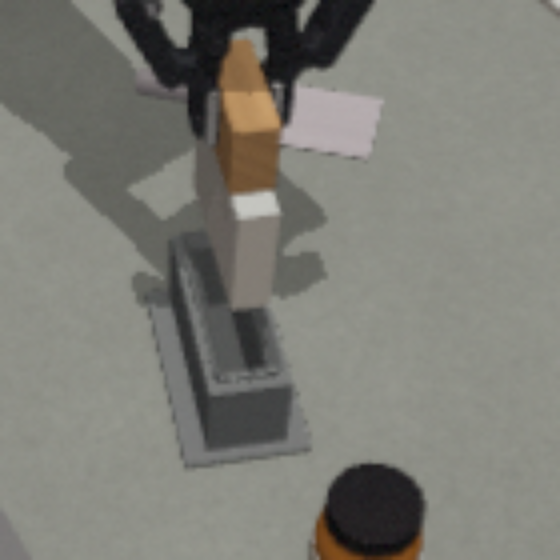

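The blade hangs upright just above the holder mouth, slightly off to one side; in the crop its bottom end is at (250,300) and the slot mouth runs from (185,240) to (270,365). The shift needed is about (3.9, 2.9) mm in tool axes. I'll apply it and lower the blade to just above the lip.

Emit:
{"name": "jog_arm", "arguments": {
  "motion": [
    [1.5,1,5,0,1],
    [3,2,15,0,1],
    [3.9,2.9,25,0.2,1],
    [3.9,2.9,33,0.2,1],
    [3.9,2.9,36,0.2,1],
    [3.9,2.9,37,0.2,1],
    [3.9,2.9,37,0.2,1],
    [3.9,2.9,37,0.2,1]
  ]
}}

```text
clock: 10.23
eef_pos: [474.1, 165.1, 164.6]
orientation: [0.219, 0.976, 0.0, 0.0]
ft_force: [-0.7, -0.1, -1.8]
gripper_width: 25.1
grasp_force: 59.1
```

```bash
python3 - <<'E'
from h import *
for i in range(3): snap('scene','s7.png'); print(go(474.3,164,152,64.6))
p=np.load('pics/s7.png.npz')['p']
cv2.imwrite('pics/c7.png',cv2.resize(p[90:210,300:420,::-1],None,fx=5,fy=5,interpolation=cv2.INTER_CUBIC))
E
python3 b.py s7.png
```

```text
(array([-0.5, -0.9, 12.8]), 'roll', np.float64(0.14), 'at', array([474.2, 165.1, 164.8]), np.float64(64.74), 't', 10.28, 'F', array([ 0.2,  0.4, -1.7]), 25.6)
(array([-0.5, -1. , 12.9]), 'roll', np.float64(0.14), 'at', array([474.2, 165.1, 164.9]), np.float64(64.74), 't', 10.33, 'F', array([ 0.5, -1. , -1.9]), 25.1)
(array([-0.5, -1. , 12.9]), 'roll', np.float64(0.14), 'at', array([474.2, 165.1, 164.9]), np.float64(64.74), 't', 10.38, 'F', array([ 0.8,  0.4, -1.3]), 25.5)
blade 416 pct 1,50,99 x,y,z [[-41.5, 49.7, 54.0], [-20.3, -9.7, 11.9], [-94.3, -47.4, -12.5]]
handle 127 pct 1,50,99 x,y,z [[-25.3, 22.5, 37.1], [-10.5, 2.0, 13.4], [4.3, 34.5, 36.6]]
```

View pics/c7.png

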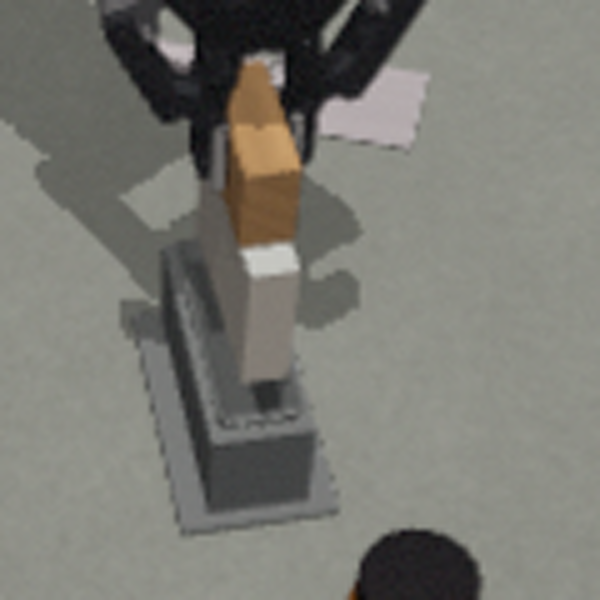

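The blade end now sits centred over the slot mouth, at (268,380) against the mouth's near end at about (265,400) in the crop. I'll trim by (-0.5,-1) and lower slowly, watching the force.

Emit:
{"name": "jog_arm", "arguments": {
  "motion": [
    [-0.5,-1,3,0,1],
    [-0.5,-1,6,0.1,1],
    [-0.5,-1,10,0.1,1],
    [-0.5,-1,14,0.1,1],
    [-0.5,-1,17,0.1,1],
    [-0.5,-1,19,0.1,1],
    [-0.5,-1,20,0.1,1],
    [-0.5,-1,20,0.1,1]
  ]
}}

```text
clock: 11.05
eef_pos: [473.6, 163.9, 143.9]
orientation: [0.219, 0.976, -0.0, -0.0]
ft_force: [0.5, -0.3, -0.9]
gripper_width: 25.3
grasp_force: 59.1
```

Emit:
{"name": "jog_arm", "arguments": {
  "motion": [
    [0,0,1,0,1],
    [0,0,2,0,1],
    [0,0,3,0,1],
    [0,0,4,0,1],
    [0,0,5,0,1],
    [0,0,5,0,1]
  ]
}}

```text
clock: 11.55
eef_pos: [473.7, 163.9, 139.1]
orientation: [0.22, 0.976, -0.0, -0.0]
ft_force: [0.2, 0.3, -2.0]
gripper_width: 25.1
grasp_force: 59.1
```

Emit:
{"name": "jog_arm", "arguments": {
  "motion": [
    [0,0,1,0,1],
    [0,0,2,0,1],
    [0,0,3,0,1],
    [0,0,4,0,1],
    [0,0,5,0,1],
    [0,0,6,0,1],
    [0,0,6,0,1]
  ]
}}

```text
clock: 12.13
eef_pos: [473.7, 163.9, 133.1]
orientation: [0.22, 0.976, -0.0, -0.0]
ft_force: [0.2, -0.1, -1.3]
gripper_width: 25.5
grasp_force: 59.1
```

Emit:
{"name": "jog_arm", "arguments": {
  "motion": [
    [0,0,4,0,1],
    [0,0,9,0,1],
    [0,0,15,0,1],
    [0,0,21,0,1],
    [0,0,27,0,1],
    [0,0,33,0,1],
    [0,0,38,0,1],
    [0,0,40,0,1]
  ]
}}

```text
clock: 12.8
eef_pos: [473.4, 164.0, 92.2]
orientation: [0.22, 0.976, 0.0, -0.001]
ft_force: [0.4, 0.7, -1.7]
gripper_width: 25.3
grasp_force: 59.0
```

Emit:
{"name": "jog_arm", "arguments": {
  "motion": [
    [0,0,1,0,1],
    [0,0,2,0,1],
    [0,0,3,0,1],
    [0,0,4,0,1],
    [0,0,5,0,1],
    [0,0,5.5,0,1],
    [0,0,5.5,0,1]
  ]
}}

```text
clock: 13.38
eef_pos: [473.8, 163.9, 87.8]
orientation: [0.22, 0.976, -0.0, -0.0]
ft_force: [-0.5, -0.3, -1.5]
gripper_width: 25.1
grasp_force: 59.0
```

Emit:
{"name": "jog_arm", "arguments": {
  "motion": [
    [0,0,0.5,0,1],
    [0,0,1,0,1],
    [0,0,1.5,0,1],
    [0,0,1.5,0,1],
    [0,0,1.5,0,1]
  ]
}}

```text
clock: 13.8
eef_pos: [473.8, 163.9, 86.3]
orientation: [0.22, 0.976, -0.0, -0.0]
ft_force: [-0.1, -0.0, -1.9]
gripper_width: 25.5
grasp_force: 59.0
```

Emit:
{"name": "jog_arm", "arguments": {
  "motion": [
    [0,0,0.4,0,1],
    [0,0,0.8,0,1],
    [0,0,0.8,0,1],
    [0,0,0.8,0,1]
  ]
}}

```text
clock: 14.13
eef_pos: [473.9, 164.0, 86.1]
orientation: [0.219, 0.976, -0.0, -0.0]
ft_force: [-2.2, -0.3, 3.4]
gripper_width: 25.3
grasp_force: 59.6
```

The blade touches the slot floor at TCP z = 86, as expected, so I release and retreat.

Emit:
{"name": "jog_arm", "arguments": {
  "motion": [
    [0,0,0.3,0,1],
    [0,0,0.3,0,0.6],
    [0,0,0.3,0,0.4],
    [0,0,0,0,0.2],
    [0,0,0,0,0],
    [0,0,0,0,0],
    [0,0,0,0,0],
    [0,0,0,0,0]
  ]
}}

```text
clock: 14.8
eef_pos: [473.8, 163.9, 85.4]
orientation: [0.22, 0.976, -0.0, -0.0]
ft_force: [0.5, -0.3, 0.3]
gripper_width: 85.5
grasp_force: 0.0
```

Emit:
{"name": "jog_arm", "arguments": {
  "motion": [
    [0,0,-8,0,0],
    [0,0,-25,0,0],
    [0,0,-50,0,0],
    [0,0,-80,0,0],
    [0,0,-110,0,0],
    [0,0,-140,0,0],
    [0,0,-155,0,0],
    [0,0,-160,0,0]
  ]
}}

```text
clock: 15.47
eef_pos: [475.6, 164.2, 250.4]
orientation: [0.219, 0.976, 0.001, 0.004]
ft_force: [0.7, -0.1, -0.2]
gripper_width: 85.4
grasp_force: 0.0
```

Emit:
{"name": "jog_arm", "arguments": {
  "motion": [
    [10,8,0,0,0],
    [30,30,0,0,0],
    [50,60,0,0,0],
    [70,90,0,0,0],
    [90,120,0,0,0],
    [105,145,0,0,0],
    [110,155,0,0,0],
    [110,155,0,0,0]
  ]
}}

```text
clock: 16.13
eef_pos: [439.0, 353.0, 243.3]
orientation: [0.218, 0.976, -0.001, -0.002]
ft_force: [-0.1, -0.8, -0.1]
gripper_width: 85.8
grasp_force: 0.0
```

```bash
python3 - <<'E'
from h import *
snap('top','t8.png');p,_=snap('scene','s8.png')
d=np.load('pics/t8.png.npz');P=cloud('top',d['d'])
for n,(u0,u1,v0,v1),lo,hi in(('handle',(235,300,200,275),110,135),('lip',(235,300,200,275),62,78),('jar',(260,300,150,190),78,95),('chips on plate',(340,425,165,250),106,140)):
    Q=P[v0:v1,u0:u1].reshape(-1,3);q=Q[(Q[:,2]>lo)&(Q[:,2]<hi)].astype(np.float32)
    print(n,len(q),cv2.minAreaRect(np.ascontiguousarray(q[:,:2])) if len(q)>4 else '',np.median(q[:,2]) if len(q) else '')
print(telemetry.get_state()['clock'])
cv2.imwrite('pics/c8.png',np.vstack([p[:,:,::-1][80:360],d['p'][:,:,::-1][80:300]]))
E
```

```text
handle 345 ((474.6543884277344, 163.65818786621094), (26.214176177978516, 69.58522033691406), 64.61394500732422) 121.53647
lip 461 ((474.2366027832031, 163.81866455078125), (50.031700134277344, 129.7556610107422), 64.13738250732422) 67.37628
jar 367 ((645.361572265625, 130.47305297851562), (51.673580169677734, 50.318687438964844), 47.52346420288086) 85.586235
chips on plate 18 ((554.5614624023438, -116.33963775634766), (128.4774627685547, 155.4835205078125), 38.87181854248047) 106.303604
16.2333
```

View pics/c8.png

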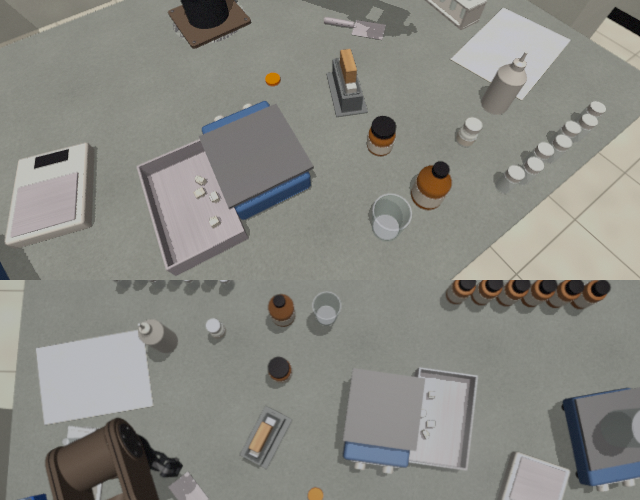

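The scraper stands home in the holder, with its top at 121.5 mm where 121 is expected. The plate is clear, the four chips are in the tray at (200,181), (198,192), (214,197) and (215,221), and the jar has not moved.

```bash
python3 -c "
from h import *
print(robot.finish_job())"
```

```text
the job is handed in; nothing more can be done
None
```

All four chips are wiped into the tray, the scraper is fully home in its holder and released, the jar is where it was, and the job was handed in at about 16 s of the 51 s allowed.

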